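# Slide the parts carriage home and lock it

## Task

Push the carriage along its guide until it is fully home against the end stop under the clear guard: push it along its centre line with the gripper itself, since it jams when pushed off-centre. Then drive the red-headed sprung lock pin fully down behind it with the mallet (use the mallet on nothing but the pin, and do not press the pin with the hand), and stand the mallet back on its black mat on its striking face. Leave the cup, screwdriver and bottle where they are.

Things in the scene. Friction and masses are not known exactly. Their poses are not given: they have to be found in the camera images.
- station: Fixed slide station, grey base 285 x 200 mm, blue rails. Origin on the bench, on the centre line, below the carriage's rear edge when home. x = push direction, y = sideways towards the robot, z up. Lane floor z 6 mm, clear width 133 mm (y -66.5 to 66.5); rails 12 mm thick, tops z 28 mm, x -190 to 70 mm; end stop face at x 70 mm, top z 36 mm.
- guard_edge (a point): Middle-line point on the lower front edge of the clear yellow-edged guard, 125 mm up, axes as the station's. Guard: station x -25 to 93, y -92 to 8, z 125 to 136 mm; posts 12 mm thick at y -88, x 15 and 80 mm. It overhangs the home rear edge by 25 mm, so to push home the hand must lean back 30 to 50 degrees from vertical, fingers pointing down and forwards along x.
- bracket_foot (a point): Centre of the foot, on the bench, of the dark pin bracket beside the robot-side rail, axes as the station's. Post: station x -23 to 1, y 80 to 95 mm, up to z 54 mm. Its arm reaches over the lane to y 32 mm, at z 42 to 54 mm; the carriage passes below it.
- carriage: Loose carriage 70 mm long (x) x 130 mm wide (y), 0.4 to 0.9 kg, black housing on top, top z 32 mm. Origin centre of underside, axes parallel to the station's. Rear: orange push plate, face at x -35, 112 mm wide, z 10 to 31 mm, white mark at its middle. Home: origin at station x 35 mm. Side play 1.5 mm; grippy rails: pushed more than about 20 mm off centre it cocks and wedges.
- pin_travel (a joint): Travel of the lock pin, m: 0 up (start), 0.018 fully down, straight down. About 8 N drives it; it stays where left. If the carriage is not home the pin's foot lands on it. Pin 10 mm diameter, red head 20 mm diameter, 8 mm thick, axis at station x -11, y 48 mm; when down, its foot stands behind the carriage and blocks it.
- lock_pin: The sprung lock pin with its red head, moving up and down only. Origin at the centre of its foot: 42 mm above the bench when up, 24 mm when fully down. The head's top is 40 mm above the origin (82 mm above the bench when up, 64 mm when down).
- mallet: Mallet, 0.32 kg, standing on its striking face: upright yellow head 42 mm diameter, 60 mm high; level wooden handle. Origin at the centre of the lower (striking) face, z up along the head. Handle 18 mm wide (y), 24 mm high, along the mallet's -x from x -18 to -108 mm, its centre line at z 36 mm. Centre of mass at about x -6, z 30 mm.
- mat: Fixed black rubber mat 120 x 120 x 4 mm, origin at the centre of its underside on the bench; its top is at z 4 mm. The mallet starts on it and goes back on it.
- tray: Fixed blue open tray of black clips, 120 x 120 x 35 mm, origin at the centre of its underside. An obstacle only.
- cup: Bystander: loose steel cup 42 mm diameter, 36 mm high, origin at the centre of its underside.
- driver: Bystander: loose screwdriver with a red handle, 170 mm long lying along its x, up to about 30 mm high.
- bottle: Bystander: loose white bottle with a red cap, 44 mm diameter, 110 mm high, origin at the centre of its underside.

How it is judged (in metres and radians):
On the way, in this order (a step that is already met when the one before it is completed fails the run):
1. the carriage is home against the end stop, the pin still up (x of carriage in the frame of station above 0.031 m and value of joint pin_travel below 0.006 m), for 0.2 s.
2. the lock pin has been driven fully down behind the carriage (value of joint pin_travel above 0.015 m and x of carriage in the frame of station above 0.031 m), for 0.2 s.
At the end, for the whole second after the job is handed in: The carriage is within 4 mm of home, the lock pin is at least 15 mm down, and the mallet stands upright (within 7 degrees) and still on its striking face with the head's centre within 55 mm of the mat's centre (all of step 2 and horizontal distance between mallet and mat below 0.055 m and height (world z) of mallet below 0.009 m and angle between mallet's own z axis and vertical below 0.12 rad and linear speed of mallet below 0.03 m/s and linear speed of carriage below 0.02 m/s); the robot touches nothing.
It fails at once if a bystander (cup, screwdriver, bottle) is moved more than 25 mm (distance of any of cup, driver, bottle from where it was at the start of the episode above 0.025 m).
It fails at once if the mallet pushes the carriage (contact force between mallet and carriage above 1 N).
It fails at once if the hand itself presses the lock pin (contact force between any of the fingers, the arm and lock_pin above 1 N).
It also fails if it takes over 67 s, if anything falls off the work surface, if the arm or the gripper's body presses on something with over 40 N, if the wrist force passes 120 N, or if a joint passes its speed limit or range.

## Robot

A 7-joint arm with a two-finger parallel gripper is mounted at the origin on the work surface. World frame = base frame: x ahead of the robot, y to its left, z up, the work surface at z = 0. Lengths are in mm, angles in rad, forces in N, time in s.
With the tool pointing down it reaches from about 400 to 875 mm from the base axis. Payload 4.4 kg.
Tool frame: the origin (TCP) lies at the very end of the fingers, on their centre line; the grasp point (between the pads) lies 19 mm behind it; z points along the fingers, y is the direction in which the jaws open and shut (so a half turn about z gives the same grasp; the last joint's range is limited). The gripper opens to 85 mm and grips with 20 to 120 N. Pads are 22 mm wide; open, the fingers measure 114 mm over their backs; the gripper's body (76 mm by 85 mm) begins 54 mm behind the grasp point. The pads swing forward as they close: fully open they stand 13 mm farther back than shut.
Start: joints at [-1.322, 0.628, 0.038, 1.517, -0.027, 0.996, -0.02], TCP at [201.233, 618.08, 231.313] pointing down, gripper open.
Joint ranges: [-3.06, 3.06], [-0.37, 2.12], [-1.25, 1.32], [0.18, 2.47], [-1.1, 4.24], [0.23, 1.98], [-2.94, 2.94]. Speed limits (rad/s): [2.57, 2.57, 3.14, 3.14, 3.14, 3.14, 3.14].

## Interface

Orientations are given as [roll, pitch, yaw] about the fixed x, y, z axes, in that order (R = Rz(yaw) Ry(pitch) Rx(roll)).
In Python, from cell import read_state, get_image, calibration, finish_job gives the robot as it stands. The module is installed in compiled form; this text tells all that it offers.
- The arm moves only by the tool apply_moves, never from a script. Its argument "increments" is a list of rows, each an object of numbers: "tx", "ty", "tz": the shift along the world's x, y, z in m; "rx", "ry", "rz": the turn, a rotation vector about the world's x, y, z in units of 5 degrees (1.0 is 5 degrees); "claw": the finger opening in m, from 0 to 0.0854. In form: [{"tx": .., "ty": .., "tz": .., "rx": .., "ry": .., "rz": .., "claw": ..}, ...]. A call has 1 to 12 rows; each row is the pose to reach, as a shift and turn from the pose commanded when the call began; what a row does not reach only later rows make up. A row lasts 1/10 s, in which the tool goes at most 50 mm and 8.59 degrees, less where a joint would pass 70% of its speed; a pose out of reach is approached as far as the arm can. A call with a gripper value outside its range is refused whole. The fingers move at their own pace and stop on an object; the grip force is fixed at half the most. Time passes only in rows, so rows that repeat a pose let the fingers close. It gives the time, the measured TCP pose, the force and the opening at its end, in the units of the state.
- read_state(): the state, without advancing time (a new reading comes with each control period).
- get_image(name): name is "scene" or "top" or "wrist"; returns the picture (400x640x3 uint8, red, green, blue); there is no depth.
- calibration(name): a dict with "camera_matrix" (3x3 intrinsics, pixels), "origin" and "attitude" of the camera in the world. Camera axes: x right, y up, looking along -z (the intrinsics and any distortion apply to the point x, -y, -z); pixel columns grow to the right and rows downward; lengths in mm; the calibration is good to about 2 mm. A picture is of the moment at which its call begins: read the wrist's pose just before it. calibration takes no time and is no camera call; for the wrist camera it gives the pose at the moment of the call.
- finish_job(): hands the job in, once; it reports no verdict.
The state is a dict: "clock": time; "qpos": joint angles; "qd": joint speeds; "tau": joint torques, N m; "eef_pos": TCP position; "tool_rot": TCP orientation; "force": force on the tool from outside, world axes, zero at the start; "torque": the same for the moment, N m; "width": finger opening in mm.
Only numpy, scipy, OpenCV 4.12 (cv2) and the standard library are available. Lean on these libraries where they do the work, as an engineer would, in place of code of your own. Each camera call takes 0.05 s, during which the arm holds its last target. There are 200 camera calls.

## Working session

There is one attempt and no reset: what is moved stays moved. The work goes in short steps, Python scripts to look and compute and a tool call to move; the robot and the scene stay as the last step left them, time stands still between calls to the robot, and variables do not carry over. Pictures are saved under pics/ and viewed, about 8 in all and at most 12, crops included, and the job is handed in when it is done.

Besides the shell and the picture viewer there is one more tool, called after "Call:" in YAML: its name, and indented under it one key for each argument. apply_moves: Moves the arm, as the interface text tells. Its arguments: {"type":"object","properties":{"increments":{"type":"array"}},"required":["increments"]}

```bash
mkdir -p pics; cat > h.py <<'E'
import numpy as np,cv2
from scipy.spatial.transform import Rotation as R
from cell import *
def save(n,f,crop=None,s=1):
    im=get_image(n); cv2.imwrite('pics/'+f,im[:,:,::-1]); return im
def ray(c,u,v):
    K=np.array(c['camera_matrix']);d=np.linalg.inv(K)@[u,v,1]
    A=np.array(c['attitude']); A=A if A.shape==(3,3) else R.from_euler('xyz',A).as_matrix()
    return np.array(c['origin']),A@np.array([d[0],-d[1],-d[2]])
def onz(c,u,v,z):
    o,d=ray(c,u,v); return o+d*(z-o[2])/d[2]
def proj(c,p):
    K=np.array(c['camera_matrix']);A=np.array(c['attitude']); A=A if A.shape==(3,3) else R.from_euler('xyz',A).as_matrix()
    q=A.T@(np.array(p)-c['origin']); q=K@[q[0],-q[1],-q[2]]; return q[:2]/q[2]
E
python3 - <<'E'
from h import *
print(read_state())
for n in('top','scene','wrist'):
    print(n,calibration(n)); save(n,n+'0.png')
E
```

```text
{'clock': 0.0, 'qpos': array([-1.32175958,  0.62934363,  0.03844894,  1.51841452, -0.02693657,
        0.99632489, -0.02003162]), 'qd': array([ 6.08553934e-04, -8.36596443e-04,  1.29502439e-04,  7.57237132e-05,
       -9.30115128e-04, -1.65256414e-03,  6.37235823e-04]), 'tau': array([-3.39981152e-04, -5.63403690e+01,  1.22626372e+00, -1.93441719e+01,
        1.10718445e-02,  1.05123664e-02,  1.15182053e-05]), 'eef_pos': array([201.0709283 , 617.42457064, 230.37600823]), 'tool_rot': array([-3.13962182e+00,  8.44727678e-05,  2.82675219e+00]), 'force': array([-0.76728694, -0.05758245, -0.1142808 ]), 'torque': array([-0.03651914, -0.02214693,  0.01286459]), 'width': 85.11991155461651}
top {'camera_matrix': array([[437.6138167 ,   0.        , 313.29112557],
       [  0.        , 437.6138167 , 196.93950696],
       [  0.        ,   0.        ,   1.        ]]), 'origin': array([ 456.02216172,   24.40043984, 1135.54120456]), 'attitude': array([ 0.14300732, -0.03340637, -1.57108138])}
scene {'camera_matrix': array([[396.15954914,   0.        , 318.31259366],
       [  0.        , 396.15954914, 200.15645484],
       [  0.        ,   0.        ,   1.        ]]), 'origin': array([1248.75567554, -424.56293867,  903.1969804 ]), 'attitude': array([ 0.78783181, -0.01677311,  1.01208115])}
wrist {'camera_matrix': array([[339.83040125,   0.        , 318.43770608],
       [  0.        , 339.83040125, 201.43350378],
       [  0.        ,   0.        ,   1.        ]]), 'origin': array([127.46943299, 640.76397975, 371.97350147]), 'attitude': array([-3.05653658e-01,  1.63261334e-04,  1.25542985e+00])}
```

View pics/top0.png

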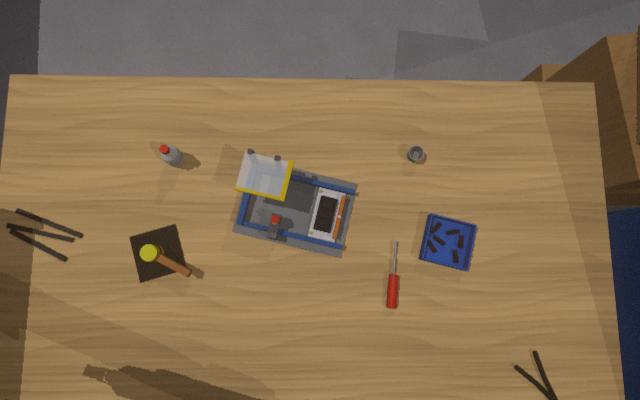

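View pics/scene0.png

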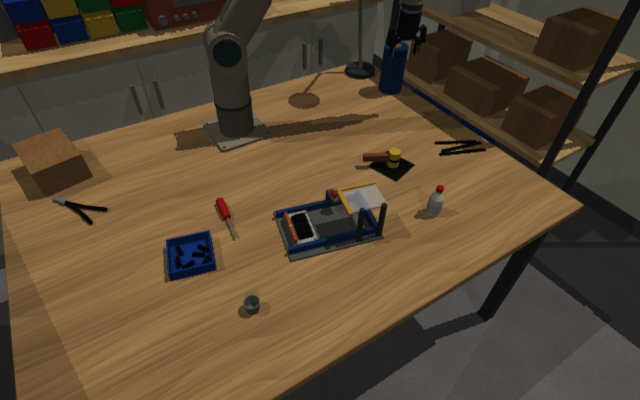

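The top view shows the station at about (295,210), with the orange plate at (340,217) and the push direction to the left and slightly up. The pin head is at (276,218), the mallet head at (149,253) with its handle running to (188,272), and the mat is centred near (158,253).

```bash
python3 - <<'E'
from h import *
im=cv2.imread('pics/top0.png');c=calibration('top');hsv=cv2.cvtColor(im,cv2.COLOR_BGR2HSV)
def m(lo,hi,box):
    k=cv2.inRange(hsv,np.array(lo),np.array(hi));z=np.zeros_like(k);x0,y0,x1,y1=box;z[y0:y1,x0:x1]=k[y0:y1,x0:x1];return z
def comps(k,name,z,amin=8):
    n,l,s,ce=cv2.connectedComponentsWithStats(k)
    for i in range(1,n):
        if s[i,4]>=amin:
            r=cv2.minAreaRect(np.argwhere(l==i)[:,::-1].astype(np.float32))
            b=cv2.boxPoints(r)
            print(name,ce[i].round(1),s[i,4],'ctr',onz(c,*r[0],z)[:2].round(1),'box',[onz(c,*q,z)[:2].round(0).tolist() for q in b])
st=(225,140,365,265)
comps(m((105,110,60),(125,255,255),st),'blue28',28,40)
comps(m((3,150,120),(16,255,255),(325,180,365,250)),'orange31',31)
comps(m((22,150,100),(35,255,255),st),'guard136',136)
comps(m((0,150,80),(4,255,255),(260,205,290,235))|m((172,150,80),(180,255,255),(260,205,290,235)),'pin82',82)
comps(m((20,150,80),(38,255,255),(120,220,180,280)),'mallet64',64)
comps(m((5,80,40),(14,255,190),(155,245,200,285)),'handle52',52,30)
comps(m((0,0,0),(180,255,50),(120,215,200,290)),'mat4',4,100)
cr=cv2.resize(im[140:290,120:365],None,fx=3.2,fy=3.2,interpolation=cv2.INTER_CUBIC);cv2.imwrite('pics/c1.png',cr)
E
```

```text
blue28 [332.7 186.4] 159 ctr [643.  -62.5] box [[650.0, -7.0], [661.0, -10.0], [636.0, -118.0], [625.0, -115.0]]
blue28 [242.5 208.4] 151 ctr [585.7 166.8] box [[550.0, 182.0], [626.0, 164.0], [622.0, 151.0], [546.0, 170.0]]
blue28 [255.2 225.7] 89 ctr [541.5 133.4] box [[544.0, 164.0], [553.0, 162.0], [539.0, 103.0], [530.0, 105.0]]
blue28 [311.6 239.4] 237 ctr [507.  -9.] box [[520.0, 66.0], [530.0, 64.0], [494.0, -84.0], [484.0, -82.0]]
orange31 [341.4 205.2] 67 ctr [594.1 -84.2] box [[571.0, -74.0], [620.0, -86.0], [618.0, -94.0], [569.0, -82.0]]
orange31 [336.2 227.8] 71 ctr [536.5 -70.4] box [[512.0, -60.0], [563.0, -72.0], [561.0, -81.0], [510.0, -69.0]]
guard136 [274.3 185.2] 369 ctr [652.2 105.8] box [[618.0, 175.0], [716.0, 153.0], [687.0, 36.0], [589.0, 59.0]]
pin82 [274.4 218.2] 47 ctr [556.1  82.7] box [[563.0, 91.0], [563.0, 74.0], [549.0, 74.0], [549.0, 91.0]]
mallet64 [148.6 252.2] 290 ctr [475.  384.5] box [[474.0, 415.0], [506.0, 385.0], [476.0, 354.0], [444.0, 384.0]]
mallet64 [161.8 249.7] 15 ctr [481.2 353.2] box [[489.0, 359.0], [491.0, 354.0], [473.0, 348.0], [472.0, 352.0]]
handle52 [172.5 265. ] 313 ctr [444.3 326.8] box [[439.0, 372.0], [473.0, 364.0], [450.0, 282.0], [416.0, 290.0]]
```

View pics/c1.png

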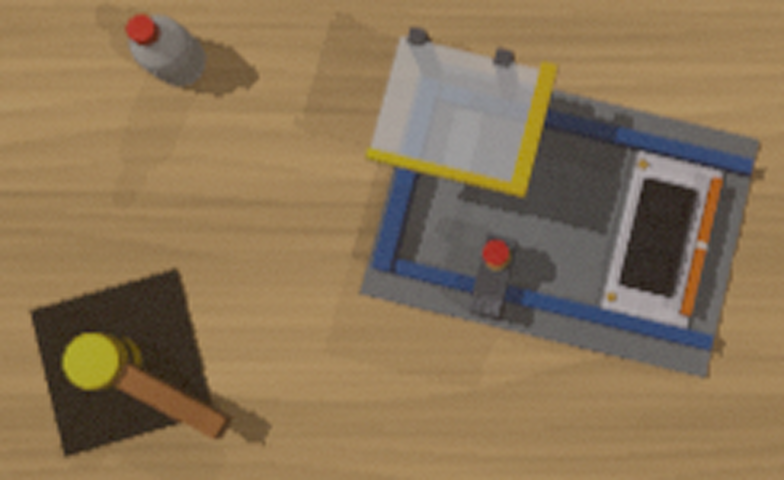

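The crop shows the white mark on the plate at crop (702,245), the pin head at (496,253) and the mallet handle running down to the right. From the rails, pin and plate, station x̂≈(0.235,0.972) with its origin near (604,82). Next I'll work out the push approach.

```bash
cat >> h.py <<'E'
EX=np.array([.235,.972,0]);EX/=np.linalg.norm(EX);EY=np.cross([0,0,1],EX);O=np.array([604,82.4,0])
def st(x,y,z): return O+x*EX+y*EY+[0,0,z]
def tool(zv,yv):
    z=zv/np.linalg.norm(zv);y=yv-z*(yv@z);y/=np.linalg.norm(y);return np.column_stack([np.cross(y,z),y,z])
def delta(p,Rt,s=None):
    s=s or read_state();C=R.from_euler('xyz',s['tool_rot']).as_matrix()
    print('t',((p-s['eef_pos'])/1000).round(4),'r',(np.degrees(R.from_matrix(Rt@C.T).as_rotvec())/5).round(3))
a=np.radians(45);RP=tool(np.sin(a)*EX+[0,0,-np.cos(a)],-EY)
E
python3 - <<'E'
from h import *
delta(st(-225,0,160),RP)
delta(np.array([470,250,260]),RP)
print(np.degrees(np.arctan2(*EX[1::-1])))
E
```

```text
t [ 0.3501 -0.7539 -0.0706] r [  8.61    4.789 -16.161]
t [ 0.2689 -0.3676  0.0294] r [  8.61    4.789 -16.161]
76.40843956160613
```

Call:
apply_moves:
  increments:
    - {"tx": 0.14,"ty": -0.18,"tz": 0.03,"claw": 0}
    - {"tx": 0.14,"ty": -0.18,"tz": 0.03,"claw": 0}
    - {"tx": 0.14,"ty": -0.18,"tz": 0.03,"claw": 0}
    - {"tx": 0.14,"ty": -0.18,"tz": 0.03,"claw": 0}
    - {"tx": 0.27,"ty": -0.37,"tz": 0.05,"rz": -8,"claw": 0}
    - {"tx": 0.27,"ty": -0.37,"tz": 0.05,"rz": -8,"claw": 0}
    - {"tx": 0.27,"ty": -0.37,"tz": 0.05,"rz": -8,"claw": 0}
    - {"tx": 0.27,"ty": -0.37,"tz": 0.05,"rz": -8,"claw": 0}
    - {"tx": 0.27,"ty": -0.37,"tz": 0.05,"rz": -8,"claw": 0}
    - {"tx": 0.27,"ty": -0.37,"tz": 0.05,"rz": -8,"claw": 0}

```text
$.increments[0]: bad value
```

```bash
python3 - <<'E'
from h import *
s=read_state();print(s['qpos'],s['force'])
delta(st(-225,0,160),RP)
E
```

```text
[-1.32181953  0.62913569  0.03844825  1.51813766 -0.02701372  0.9963168
 -0.01999492] [-0.70139549 -0.26119651 -0.08128175]
t [ 0.3501 -0.7539 -0.0706] r [  8.61    4.789 -16.161]
```

Call:
apply_moves:
  increments:
    - {"tx": 0.14,"ty": -0.18,"tz": 0.03,"rx": 0,"ry": 0,"rz": -2,"claw": 0.0}
    - {"tx": 0.14,"ty": -0.18,"tz": 0.03,"rx": 0,"ry": 0,"rz": -4,"claw": 0.0}
    - {"tx": 0.14,"ty": -0.18,"tz": 0.03,"rx": 0,"ry": 0,"rz": -4,"claw": 0.0}
    - {"tx": 0.14,"ty": -0.18,"tz": 0.03,"rx": 0,"ry": 0,"rz": -4,"claw": 0.0}
    - {"tx": 0.27,"ty": -0.37,"tz": 0.05,"rx": 0,"ry": 0,"rz": -8,"claw": 0.0}
    - {"tx": 0.27,"ty": -0.37,"tz": 0.05,"rx": 0,"ry": 0,"rz": -8,"claw": 0.0}
    - {"tx": 0.27,"ty": -0.37,"tz": 0.05,"rx": 0,"ry": 0,"rz": -8,"claw": 0.0}
    - {"tx": 0.27,"ty": -0.37,"tz": 0.05,"rx": 0,"ry": 0,"rz": -8,"claw": 0.0}
    - {"tx": 0.27,"ty": -0.37,"tz": 0.05,"rx": 0,"ry": 0,"rz": -8,"claw": 0.0}
    - {"tx": 0.27,"ty": -0.37,"tz": 0.05,"rx": 0,"ry": 0,"rz": -8,"claw": 0.0}

```text
clock: 1.15
eef_pos: [475.0, 241.4, 282.1]
tool_rot: [3.14, 0.004, 2.119]
force: [-0.4, -0.2, -0.3]
width: 0.0
```

```bash
python3 - <<'E'
from h import *
s=read_state();print(s['qpos'],s['force'])
delta(st(-225,0,160),RP)
E
```

```text
[-0.72234743  0.41247979  0.28240503  1.78515319 -0.1319039   0.96107644
  0.16140477] [-0.42057167 -0.16160596 -0.32031683]
t [ 0.0761 -0.3777 -0.1221] r [ 9.158  1.45  -8.514]
```

Call:
apply_moves:
  increments:
    - {"tx": 0.03,"ty": -0.19,"tz": 0,"rx": 1,"ry": 0.2,"rz": -1,"claw": 0.0}
    - {"tx": 0.03,"ty": -0.19,"tz": 0,"rx": 2.5,"ry": 0.4,"rz": -2.3,"claw": 0.0}
    - {"tx": 0.03,"ty": -0.19,"tz": 0,"rx": 3.7,"ry": 0.6,"rz": -3.4,"claw": 0.0}
    - {"tx": 0.03,"ty": -0.19,"tz": 0,"rx": 4.9,"ry": 0.8,"rz": -4.6,"claw": 0.0}
    - {"tx": 0.076,"ty": -0.378,"tz": -0.02,"rx": 6.1,"ry": 1,"rz": -5.7,"claw": 0.0}
    - {"tx": 0.076,"ty": -0.378,"tz": -0.02,"rx": 7.3,"ry": 1.2,"rz": -6.8,"claw": 0.0}
    - {"tx": 0.076,"ty": -0.378,"tz": -0.02,"rx": 9.16,"ry": 1.45,"rz": -8.5,"claw": 0.0}
    - {"tx": 0.076,"ty": -0.378,"tz": -0.02,"rx": 9.16,"ry": 1.45,"rz": -8.5,"claw": 0.0}
    - {"tx": 0.076,"ty": -0.378,"tz": -0.02,"rx": 9.16,"ry": 1.45,"rz": -8.5,"claw": 0.0}
    - {"tx": 0.076,"ty": -0.378,"tz": -0.06,"rx": 9.16,"ry": 1.45,"rz": -8.5,"claw": 0.0}
    - {"tx": 0.076,"ty": -0.378,"tz": -0.12,"rx": 9.16,"ry": 1.45,"rz": -8.5,"claw": 0.0}
    - {"tx": 0.076,"ty": -0.378,"tz": -0.12,"rx": 9.16,"ry": 1.45,"rz": -8.5,"claw": 0.0}

```text
clock: 2.35
eef_pos: [545.0, -127.5, 157.0]
tool_rot: [-3.139, -0.792, 1.342]
force: [-0.8, 0.3, 1.2]
width: 0.0
```

```bash
python3 - <<'E'
from h import *
s=read_state();print(s['qpos'],s['force'])
delta(st(-225,0,50),RP)
c=calibration('wrist');print(c['origin']);save('wrist','w1.png')
for p in [(-168,0,31),(-168,56,31),(-168,-56,31),(-11,48,82)]: print(proj(c,st(*p)).round(0))
E
```

```text
[ 0.46325656  0.82198163  0.22853754  1.75911553 -0.94962216  1.2220081
  1.0720766 ] [-0.77587577  0.29583892  1.15255662]
t [ 0.0061 -0.0088 -0.107 ] r [-0.076 -0.005 -0.116]
[ 534.26268746 -174.60136471  310.97162216]
[329. 253.]
[264. 252.]
[394. 253.]
[279.  76.]
```

View pics/w1.png

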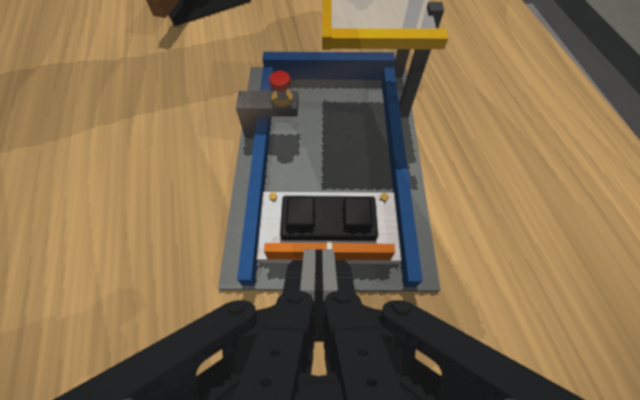

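The wrist view shows the white mark at about (330,247), where I predicted (329,253), and the pin head at (280,78), predicted (279,76). The station frame is good, so I'll descend and push.

Call:
apply_moves:
  increments:
    - {"tx": 0.006,"ty": -0.009,"tz": -0.05,"rx": -0.07,"ry": 0,"rz": -0.1,"claw": 0.0}
    - {"tx": 0.006,"ty": -0.009,"tz": -0.1,"rx": -0.07,"ry": 0,"rz": -0.1,"claw": 0.0}
    - {"tx": 0.006,"ty": -0.009,"tz": -0.139,"rx": -0.07,"ry": 0,"rz": -0.1,"claw": 0.0}
    - {"tx": 0.006,"ty": -0.009,"tz": -0.139,"rx": -0.07,"ry": 0,"rz": -0.1,"claw": 0.0}
    - {"tx": 0.006,"ty": -0.009,"tz": -0.139,"rx": -0.07,"ry": 0,"rz": -0.1,"claw": 0.0}

```text
clock: 2.9
eef_pos: [554.3, -138.7, 24.4]
tool_rot: [3.129, -0.785, 1.343]
force: [0.2, 0.1, -0.2]
width: 0.0
```

```bash
python3 - <<'E'
from h import *
s=read_state();print(s['eef_pos'],s['force'])
for x in(-185,-8.,-4): delta(st(x,0,17),RP)
E
```

```text
[ 554.28933931 -138.7220909    24.39977469] [ 0.23484286  0.1454208  -0.22756549]
t [ 0.0062  0.0413 -0.0074] r [ 0.031  0.101 -0.004]
t [ 0.0478  0.2133 -0.0074] r [ 0.031  0.101 -0.004]
t [ 0.0488  0.2172 -0.0074] r [ 0.031  0.101 -0.004]
```

Call:
apply_moves:
  increments:
    - {"tx": 0.0,"ty": 0.012,"tz": -0.007,"rx": 0.03,"ry": 0.1,"rz": 0,"claw": 0.0}
    - {"tx": 0.003,"ty": 0.027,"tz": -0.007,"rx": 0.03,"ry": 0.1,"rz": 0,"claw": 0.0}
    - {"tx": 0.006,"ty": 0.041,"tz": -0.007,"rx": 0.03,"ry": 0.1,"rz": 0,"claw": 0.0}
    - {"tx": 0.0086,"ty": 0.051,"tz": -0.007,"rx": 0.03,"ry": 0.1,"rz": 0,"claw": 0.0}
    - {"tx": 0.011,"ty": 0.061,"tz": -0.007,"rx": 0.03,"ry": 0.1,"rz": 0,"claw": 0.0}
    - {"tx": 0.0134,"ty": 0.071,"tz": -0.007,"rx": 0.03,"ry": 0.1,"rz": 0,"claw": 0.0}
    - {"tx": 0.0158,"ty": 0.081,"tz": -0.007,"rx": 0.03,"ry": 0.1,"rz": 0,"claw": 0.0}

```text
clock: 3.6
eef_pos: [569.7, -59.4, 15.6]
tool_rot: [3.141, -0.781, 1.332]
force: [-0.7, -4.2, 4.6]
width: -0.0
```

```bash
python3 - <<'E'
from h import *
s=read_state();print(s['eef_pos'],s['force'],s['torque'])
d=s['eef_pos']-O;print(d@EX,d@EY)
for x in(-100,-8.,-4): delta(st(x,0,17),RP)
save('wrist','w2.png')
E
```

```text
[569.72724005 -59.36430816  15.64990797] [-0.66897571 -4.21073253  4.55982845] [-0.90340415  0.24790804  0.00884903]
-145.84834980820892 -0.0014897384956551378
t [0.0108 0.0446 0.0014] r [ 0.046 -0.005  0.024]
t [0.0324 0.134  0.0014] r [ 0.046 -0.005  0.024]
t [0.0333 0.1379 0.0014] r [ 0.046 -0.005  0.024]
```

View pics/w2.png

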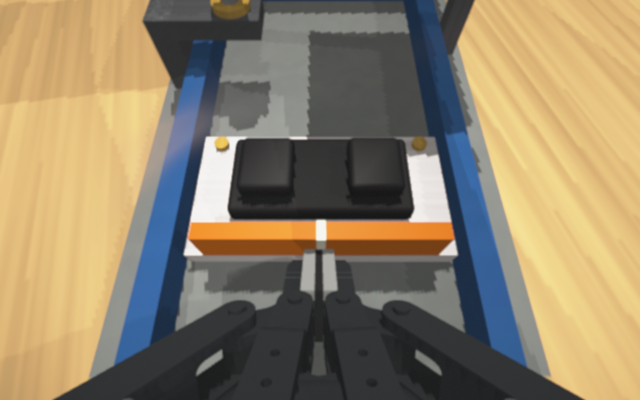

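The fingertips are on the white mark at about (320,238) and the carriage is square, so I'll keep pushing.

Call:
apply_moves:
  increments:
    - {"tx": 0.0027,"ty": 0.011,"tz": 0.001,"rx": 0.04,"ry": 0,"rz": 0.02,"claw": 0.0}
    - {"tx": 0.0053,"ty": 0.022,"tz": 0.001,"rx": 0.04,"ry": 0,"rz": 0.02,"claw": 0.0}
    - {"tx": 0.008,"ty": 0.033,"tz": 0.001,"rx": 0.04,"ry": 0,"rz": 0.02,"claw": 0.0}
    - {"tx": 0.0106,"ty": 0.044,"tz": 0.001,"rx": 0.04,"ry": 0,"rz": 0.02,"claw": 0.0}
    - {"tx": 0.0133,"ty": 0.055,"tz": 0.001,"rx": 0.04,"ry": 0,"rz": 0.02,"claw": 0.0}
    - {"tx": 0.016,"ty": 0.066,"tz": 0.001,"rx": 0.04,"ry": 0,"rz": 0.02,"claw": 0.0}
    - {"tx": 0.0186,"ty": 0.077,"tz": 0.001,"rx": 0.04,"ry": 0,"rz": 0.02,"claw": 0.0}
    - {"tx": 0.0213,"ty": 0.088,"tz": 0.001,"rx": 0.04,"ry": 0,"rz": 0.02,"claw": 0.0}
    - {"tx": 0.024,"ty": 0.099,"tz": 0.001,"rx": 0.04,"ry": 0,"rz": 0.02,"claw": 0.0}
    - {"tx": 0.0266,"ty": 0.11,"tz": 0.001,"rx": 0.04,"ry": 0,"rz": 0.02,"claw": 0.0}

```text
clock: 4.65
eef_pos: [595.8, 53.0, 16.3]
tool_rot: [-3.138, -0.788, 1.333]
force: [-0.8, -2.0, -2.6]
width: 0.3
```

```bash
python3 - <<'E'
from h import *
s=read_state();print(s['eef_pos'],s['force'],s['torque'])
d=s['eef_pos']-O;print(d@EX,d@EY)
for x in(-12.,-8.,-4): delta(st(x,0,17),RP)
E
```

```text
[595.81520648  52.96587553  16.30096796] [-0.81597767 -1.9581848  -2.64184067] [-1.30797064  0.3243435   0.01219685]
-30.533258061655015 1.0385953734277285
t [0.0054 0.0178 0.0007] r [-0.03  -0.019 -0.019]
t [0.0063 0.0217 0.0007] r [-0.03  -0.019 -0.019]
t [0.0072 0.0255 0.0007] r [-0.03  -0.019 -0.019]
```

Call:
apply_moves:
  increments:
    - {"tx": 0.0018,"ty": 0.005,"tz": 0.001,"rx": 0,"ry": 0,"rz": 0,"claw": 0.0}
    - {"tx": 0.003,"ty": 0.01,"tz": 0.001,"rx": 0,"ry": 0,"rz": 0,"claw": 0.0}
    - {"tx": 0.0042,"ty": 0.015,"tz": 0.001,"rx": 0,"ry": 0,"rz": 0,"claw": 0.0}
    - {"tx": 0.005,"ty": 0.018,"tz": 0.001,"rx": 0,"ry": 0,"rz": 0,"claw": 0.0}
    - {"tx": 0.0058,"ty": 0.0205,"tz": 0.001,"rx": 0,"ry": 0,"rz": 0,"claw": 0.0}

```text
clock: 5.15
eef_pos: [601.8, 72.3, 17.6]
tool_rot: [-3.139, -0.788, 1.333]
force: [-1.3, -4.8, 3.8]
width: -0.1
```

```bash
python3 - <<'E'
from h import *
s=read_state();print(s['eef_pos'],s['force'],s['torque'])
d=s['eef_pos']-O;print(d@EX,d@EY)
E
```

```text
[601.7813637   72.2815407   17.63454525] [-1.25264534 -4.75635925  3.84741811] [-0.85694475  0.30358601  0.10516399]
-10.356475365613598 -0.2213224509541877
```

Still only about 5 N, so it isn't at the stop yet. I'll creep on.

Call:
apply_moves:
  increments:
    - {"tx": 0.0005,"ty": 0.002,"tz": 0,"rx": 0,"ry": 0,"rz": 0,"claw": 0.0}
    - {"tx": 0.001,"ty": 0.004,"tz": 0,"rx": 0,"ry": 0,"rz": 0,"claw": 0.0}
    - {"tx": 0.001,"ty": 0.004,"tz": 0,"rx": 0,"ry": 0,"rz": 0,"claw": 0.0}

```text
clock: 5.45
eef_pos: [602.9, 76.5, 17.7]
tool_rot: [-3.14, -0.788, 1.333]
force: [-0.0, -3.5, 2.6]
width: 0.2
```

Call:
apply_moves:
  increments:
    - {"tx": 0.0005,"ty": 0.002,"tz": 0,"rx": 0,"ry": 0,"rz": 0,"claw": 0.0}
    - {"tx": 0.001,"ty": 0.004,"tz": 0,"rx": 0,"ry": 0,"rz": 0,"claw": 0.0}
    - {"tx": 0.001,"ty": 0.004,"tz": 0,"rx": 0,"ry": 0,"rz": 0,"claw": 0.0}

```text
clock: 5.75
eef_pos: [603.2, 77.0, 16.7]
tool_rot: [-3.14, -0.783, 1.331]
force: [-5.6, -12.8, 8.9]
width: 0.3
```

Call:
apply_moves:
  increments:
    - {"tx": 0.0005,"ty": 0.003,"tz": 0,"rx": 0,"ry": 0,"rz": 0,"claw": 0.0}
    - {"tx": 0.0005,"ty": 0.003,"tz": 0,"rx": 0,"ry": 0,"rz": 0,"claw": 0.0}
    - {"tx": 0.0005,"ty": 0.003,"tz": 0,"rx": 0,"ry": 0,"rz": 0,"claw": 0.0}

```text
clock: 6.05
eef_pos: [603.4, 77.1, 16.2]
tool_rot: [-3.14, -0.78, 1.329]
force: [-10.2, -20.7, 14.6]
width: -0.3
```

```bash
python3 - <<'E'
from h import *
s=read_state();print(s['eef_pos'],s['force'],s['torque'])
d=s['eef_pos']-O;print(d@EX,d@EY)
save('wrist','w3.png')
E
```

```text
[603.38166574  77.09234147  16.1510586 ] [-10.24337081 -20.68682833  14.55623825] [-1.53813859  1.11991725  0.73407631]
-5.304328769806797 -0.6462759447421597
```

View pics/w3.png

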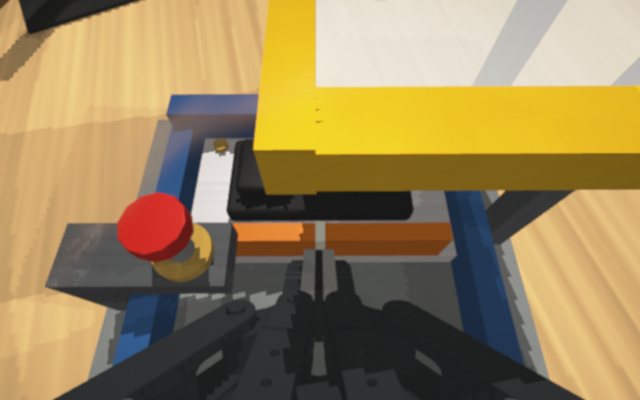

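The plate sits against the fingers at the mark (320,240) and the white top meets the end stop at about (215,140). Force rose to 23 N with no further travel, so the carriage is home. I'll retreat straight back and rise.

Call:
apply_moves:
  increments:
    - {"tx": -0.007,"ty": -0.03,"tz": 0,"rx": 0,"ry": 0,"rz": 0,"claw": 0.0}
    - {"tx": -0.019,"ty": -0.078,"tz": 0.005,"rx": 0,"ry": 0,"rz": 0,"claw": 0.0}
    - {"tx": -0.03,"ty": -0.12,"tz": 0.03,"rx": 0,"ry": 0,"rz": 0,"claw": 0.0}
    - {"tx": -0.035,"ty": -0.14,"tz": 0.08,"rx": 0,"ry": 0,"rz": 0,"claw": 0.0}
    - {"tx": -0.035,"ty": -0.14,"tz": 0.13,"rx": 0,"ry": 0,"rz": 0,"claw": 0.04}
    - {"tx": -0.035,"ty": -0.14,"tz": 0.18,"rx": 0,"ry": 0,"rz": 0,"claw": 0.04}
    - {"tx": -0.035,"ty": -0.14,"tz": 0.23,"rx": 0,"ry": 0,"rz": 0,"claw": 0.04}
    - {"tx": -0.035,"ty": -0.14,"tz": 0.25,"rx": 0,"ry": 0,"rz": 0,"claw": 0.04}

```text
clock: 6.9
eef_pos: [569.9, -55.0, 272.0]
tool_rot: [3.138, -0.789, 1.341]
force: [-0.1, -0.3, -0.4]
width: 40.0
```

```bash
python3 - <<'E'
from h import *
im=save('top','top2.png');im=im[:,:,::-1].copy();c=calibration('top');hsv=cv2.cvtColor(im,cv2.COLOR_BGR2HSV)
k=cv2.inRange(hsv,(3,150,100),(16,255,255));k[:, :225]=0;k[:,365:]=0;k[:140]=0;k[265:]=0
n,l,s,ce=cv2.connectedComponentsWithStats(k)
for i in range(1,n):
    if s[i,4]>8:
        p=onz(c,*ce[i],31);print(ce[i],s[i,4],(p-O)@EX,(p-O)@EY)
# handle geometry from start image: predicted outline for head (hx,hy), yaw
print(onz(c,148.6,252.2,60)[:2],onz(c,188,272,36)[:2], [onz(c,*q,4)[:2].round(0).tolist() for q in((130.5,237),(176,224.5),(186,270),(140,282))])
s=read_state();print(s['eef_pos'],s['tool_rot'])
E
```

```text
[271.87931034 211.24137931] 58 3.5771268048813294 27.52033504757437
[275.875      220.16666667] 24 -11.810371697594565 47.077613294636485
[474.61607449 385.58408822] [426.8162881  295.49148076] [[514.0, 452.0], [546.0, 339.0], [431.0, 309.0], [401.0, 422.0]]
[570.94000951 -55.12195603 274.27077125] [ 3.13237194 -0.78860286  1.34436039]
```

The carriage rear reads about 0 in the station frame, so it's home. Next, the mallet.

```bash
cat >> h.py <<'E'
def down(ang): # tool y at angle (deg), pointing down
    t=np.radians(ang); return tool(np.array([0,0,-1.]),np.array([np.cos(t),np.sin(t),0]))
E
python3 - <<'E'
from h import *
delta(np.array([455,348,180.]),down(-28))
E
```

```text
t [-0.1159  0.4031 -0.0943] r [-8.453  3.265 -2.806]
```

Call:
apply_moves:
  increments:
    - {"tx": -0.06,"ty": 0.2,"tz": 0,"rx": -1.4,"ry": 0.5,"rz": -0.5,"claw": 0.05}
    - {"tx": -0.06,"ty": 0.2,"tz": 0,"rx": -2.8,"ry": 1.1,"rz": -0.9,"claw": 0.05}
    - {"tx": -0.06,"ty": 0.2,"tz": 0,"rx": -4.2,"ry": 1.6,"rz": -1.4,"claw": 0.05}
    - {"tx": -0.06,"ty": 0.2,"tz": 0,"rx": -5.6,"ry": 2.2,"rz": -1.9,"claw": 0.05}
    - {"tx": -0.116,"ty": 0.403,"tz": 0,"rx": -7,"ry": 2.7,"rz": -2.3,"claw": 0.05}
    - {"tx": -0.116,"ty": 0.403,"tz": 0,"rx": -8.45,"ry": 3.27,"rz": -2.8,"claw": 0.05}
    - {"tx": -0.116,"ty": 0.403,"tz": 0,"rx": -8.45,"ry": 3.27,"rz": -2.8,"claw": 0.05}
    - {"tx": -0.116,"ty": 0.403,"tz": 0,"rx": -8.45,"ry": 3.27,"rz": -2.8,"claw": 0.05}
    - {"tx": -0.116,"ty": 0.403,"tz": -0.09,"rx": -8.45,"ry": 3.27,"rz": -2.8,"claw": 0.05}
    - {"tx": -0.116,"ty": 0.403,"tz": -0.09,"rx": -8.45,"ry": 3.27,"rz": -2.8,"claw": 0.05}
    - {"tx": -0.116,"ty": 0.403,"tz": -0.09,"rx": -8.45,"ry": 3.27,"rz": -2.8,"claw": 0.05}

```text
clock: 8.05
eef_pos: [448.4, 350.4, 174.2]
tool_rot: [-3.132, 0.004, 1.081]
force: [-0.4, -0.1, 0.3]
width: 50.1
```

```bash
python3 - <<'E'
from h import *
s=read_state();print(s['qpos'],s['eef_pos'],s['tool_rot'])
c=calibration('wrist');im=save('wrist','w4.png')[:,:,::-1].copy()
hsv=cv2.cvtColor(im,cv2.COLOR_BGR2HSV)
for nm,lo,hi,z in(('yellow',(22,140,100),(36,255,255),64),('wood',(5,80,40),(14,255,200),52)):
    n,l,st_,ce=cv2.connectedComponentsWithStats(cv2.inRange(hsv,lo,hi))
    for i in range(1,n):
        if st_[i,4]>300:
            r=cv2.minAreaRect(np.argwhere(l==i)[:,::-1].astype(np.float32));print(nm,st_[i],ce[i].round(),[onz(c,*q,z)[:2].round(0).tolist() for q in cv2.boxPoints(r)])
delta(np.array([455,348,21.]),down(-28))
E
```

```text
[-0.82583935  0.59274616  0.18142505  1.80390904 -0.1557918   0.76639919
 -1.05123718] [448.36825191 350.35879708 174.1669359 ] [-3.13225757  0.00435333  1.08095035]
yellow [ 299  109   57   59 2590] [327. 138.] [[446.0, 396.0], [482.0, 415.0], [502.0, 379.0], [466.0, 359.0]]
wood [ 314  166   26   97 2152] [326. 212.] [[455.0, 372.0], [472.0, 363.0], [434.0, 288.0], [415.0, 298.0]]
wood [ 574  314   66   32 1285] [609. 330.] [[594.0, 132.0], [647.0, 119.0], [645.0, 91.0], [591.0, 104.0]]
wood [ 526  327   58   27 1031] [556. 340.] [[553.0, 144.0], [599.0, 127.0], [594.0, 100.0], [547.0, 117.0]]
t [ 0.0092 -0.005  -0.1504] r [-0.003 -0.164 -0.028]
```

View pics/w4.png

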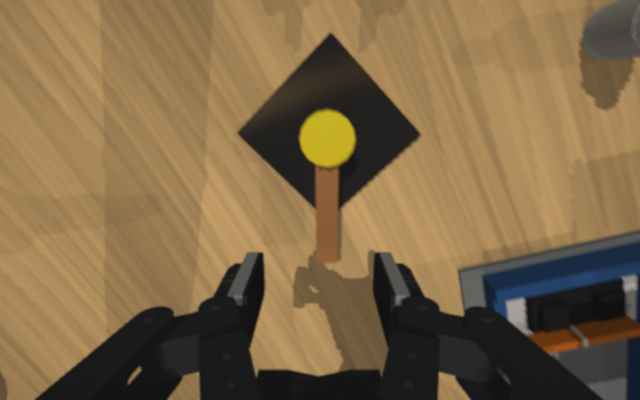

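The wrist view shows the mallet upright, with its head centre at pixel (327,138) and its handle straight between the open fingers' line, tip at (327,262). That puts the head at (474,387.5) with the handle at 62.4°. I'll descend and grasp at mallet x = -42.

```bash
python3 - <<'E'
from h import *
for z in(120,22.): delta(np.array([454.5,350.3,z]),down(-27.6))
c=calibration('wrist');print(np.mean([onz(c,*q,4) for q in((331,34),(420,133),(237,133),(338,214))],0))
E
```

```text
t [ 0.0087 -0.0027 -0.0514] r [-0.002 -0.164  0.052]
t [ 0.0087 -0.0027 -0.1494] r [-0.002 -0.164  0.052]
[474.20367875 386.73092333   4.        ]
```

Call:
apply_moves:
  increments:
    - {"tx": 0.009,"ty": -0.003,"tz": -0.03,"rx": 0,"ry": -0.16,"rz": 0.05,"claw": 0.05}
    - {"tx": 0.009,"ty": -0.003,"tz": -0.07,"rx": 0,"ry": -0.16,"rz": 0.05,"claw": 0.05}
    - {"tx": 0.009,"ty": -0.003,"tz": -0.09,"rx": 0,"ry": -0.16,"rz": 0.05,"claw": 0.05}
    - {"tx": 0.009,"ty": -0.003,"tz": -0.09,"rx": 0,"ry": -0.16,"rz": 0.05,"claw": 0.05}
    - {"tx": 0.009,"ty": -0.003,"tz": -0.09,"rx": 0,"ry": -0.16,"rz": 0.05,"claw": 0.05}

```text
clock: 8.6
eef_pos: [461.4, 343.8, 87.3]
tool_rot: [3.135, -0.005, 1.08]
force: [-0.2, -0.1, 0.4]
width: 49.9
```

```bash
python3 - <<'E'
from h import *
print(read_state()['eef_pos']);delta(np.array([454.5,350.3,22]),down(-27.6))
E
```

```text
[461.36651712 343.7780042   87.26166649]
t [-0.0069  0.0065 -0.0653] r [-0.013  0.09   0.11 ]
```

Call:
apply_moves:
  increments:
    - {"tx": 0,"ty": 0,"tz": 0,"rx": 0,"ry": 0,"rz": 0,"claw": 0.05}
    - {"tx": 0,"ty": 0,"tz": 0,"rx": 0,"ry": 0,"rz": 0,"claw": 0.05}
    - {"tx": 0,"ty": 0,"tz": 0,"rx": 0,"ry": 0,"rz": 0,"claw": 0.05}

```text
clock: 8.9
eef_pos: [462.4, 344.1, 88.5]
tool_rot: [3.134, -0.008, 1.079]
force: [1.1, -0.5, 0.6]
width: 50.2
```

```bash
python3 - <<'E'
from h import *
print(read_state()['eef_pos']);delta(np.array([454.5,350.3,22]),down(-27.6))
E
```

```text
[462.4233987  344.07159982  88.46046533]
t [-0.0079  0.0062 -0.0665] r [-0.033  0.121  0.116]
```

Call:
apply_moves:
  increments:
    - {"tx": -0.008,"ty": 0.006,"tz": 0,"rx": 0,"ry": 0.1,"rz": 0.1,"claw": 0.05}
    - {"tx": -0.008,"ty": 0.006,"tz": -0.02,"rx": 0,"ry": 0.1,"rz": 0.1,"claw": 0.05}
    - {"tx": -0.008,"ty": 0.006,"tz": -0.02,"rx": 0,"ry": 0.1,"rz": 0.1,"claw": 0.05}
    - {"tx": -0.008,"ty": 0.006,"tz": -0.02,"rx": 0,"ry": 0.1,"rz": 0.1,"claw": 0.05}

```text
clock: 9.3
eef_pos: [453.4, 349.7, 67.3]
tool_rot: [-3.141, -0.001, 1.088]
force: [-0.8, 0.4, 0.1]
width: 50.1
```

```bash
python3 - <<'E'
from h import *
print(read_state()['eef_pos']);c=calibration('wrist');im=save('wrist','w5.png')
for q in((474,387.5,64),(424,293,52),(474,387.5,4)):print(proj(c,np.array(q)))
print(read_state()['eef_pos']);delta(np.array([454.5,350.3,22]),down(-27.6))
hsv=cv2.cvtColor(im,cv2.COLOR_RGB2HSV)
for nm,lo,hi,z in(('yellow',(22,140,100),(36,255,255),64),('wood',(5,80,40),(14,255,200),52)):
    n,l,s,ce=cv2.connectedComponentsWithStats(cv2.inRange(hsv,lo,hi))
    for i in range(1,n):
        if s[i,4]>300:print(nm,s[i],ce[i].round(1),onz(c,*ce[i],z))
E
```

```text
[453.42923044 349.65392693  67.34932204]
[320.04635536 174.11031151]
[319.08536993 354.90502843]
[319.7515744  152.02289084]
[453.91478519 349.7870605   67.73345364]
t [ 0.0006  0.0005 -0.0457] r [-0.018  0.006  0.015]
yellow [ 275  124   95   97 6991] [321.7 173. ] [474.85703012 387.62170688  64.        ]
wood [ 302  218   39  139 4679] [320.6 284.6] [445.58645853 332.45063908  52.        ]
```

Centred within 1 mm. Descending and closing now.

Call:
apply_moves:
  increments:
    - {"tx": 0.0005,"ty": 0.0005,"tz": -0.025,"rx": 0,"ry": 0,"rz": 0,"claw": 0.05}
    - {"tx": 0.0005,"ty": 0.0005,"tz": -0.045,"rx": 0,"ry": 0,"rz": 0,"claw": 0.05}
    - {"tx": 0.0005,"ty": 0.0005,"tz": -0.045,"rx": 0,"ry": 0,"rz": 0,"claw": 0.05}
    - {"tx": 0.0005,"ty": 0.0005,"tz": -0.045,"rx": 0,"ry": 0,"rz": 0,"claw": 0.05}
    - {"tx": 0.0005,"ty": 0.0005,"tz": -0.045,"rx": 0,"ry": 0,"rz": 0,"claw": 0.01}
    - {"tx": 0.0005,"ty": 0.0005,"tz": -0.045,"rx": 0,"ry": 0,"rz": 0,"claw": 0.01}
    - {"tx": 0.0005,"ty": 0.0005,"tz": -0.045,"rx": 0,"ry": 0,"rz": 0,"claw": 0.01}
    - {"tx": 0.0005,"ty": 0.0005,"tz": -0.045,"rx": 0,"ry": 0,"rz": 0,"claw": 0.01}
    - {"tx": 0.0005,"ty": 0.0005,"tz": -0.045,"rx": 0,"ry": 0,"rz": 0,"claw": 0.01}
    - {"tx": 0.0005,"ty": 0.0005,"tz": -0.045,"rx": 0,"ry": 0,"rz": 0,"claw": 0.01}

```text
clock: 10.35
eef_pos: [455.2, 350.6, 23.5]
tool_rot: [3.141, -0.003, 1.087]
force: [-0.8, -0.0, 6.6]
width: 17.1
```

```bash
python3 - <<'E'
from h import *
s=read_state();print(s['eef_pos'],s['tool_rot'],s['force'],s['width'],s['qpos'])
E
```

```text
[455.15805116 350.55143335  23.53256373] [ 3.14114084 -0.00340143  1.08740002] [-0.77025889 -0.03207922  6.58275763] 17.068826116931362 [-0.77850836  0.8232474   0.11654655  1.88036894 -0.20109111  0.44590942
 -1.00088294]
```

Gripped, width 17 mm. Lifting, then carrying it over the pin.

Call:
apply_moves:
  increments:
    - {"tx": 0,"ty": 0,"tz": 0.02,"rx": 0,"ry": 0,"rz": 0,"claw": 0.01}
    - {"tx": 0,"ty": 0,"tz": 0.06,"rx": 0,"ry": 0,"rz": 0,"claw": 0.01}
    - {"tx": 0,"ty": 0,"tz": 0.1,"rx": 0,"ry": 0,"rz": 0,"claw": 0.01}
    - {"tx": 0,"ty": 0,"tz": 0.125,"rx": 0,"ry": 0,"rz": 0,"claw": 0.01}
    - {"tx": 0.006,"ty": -0.03,"tz": 0.125,"rx": 0,"ry": 0,"rz": -0.8,"claw": 0.01}
    - {"tx": 0.013,"ty": -0.06,"tz": 0.125,"rx": 0,"ry": 0,"rz": -1.8,"claw": 0.01}
    - {"tx": 0.022,"ty": -0.1,"tz": 0.125,"rx": 0,"ry": 0,"rz": -3,"claw": 0.01}
    - {"tx": 0.03,"ty": -0.14,"tz": 0.125,"rx": 0,"ry": 0,"rz": -4.2,"claw": 0.01}
    - {"tx": 0.039,"ty": -0.18,"tz": 0.125,"rx": 0,"ry": 0,"rz": -5.4,"claw": 0.01}
    - {"tx": 0.046,"ty": -0.21,"tz": 0.125,"rx": 0,"ry": 0,"rz": -6.6,"claw": 0.01}
    - {"tx": 0.052,"ty": -0.24,"tz": 0.125,"rx": 0,"ry": 0,"rz": -7.8,"claw": 0.01}

```text
clock: 11.45
eef_pos: [506.1, 108.4, 147.2]
tool_rot: [-3.141, -0.001, 0.402]
force: [0.5, -0.1, -2.5]
width: 17.0
```

```bash
python3 - <<'E'
from h import *
s=read_state();print(s['eef_pos'],s['tool_rot'],s['force'],s['width'])
delta(np.array([516,68.6,135]),down(-70))
E
```

```text
[506.06835297 108.39509344 147.24468293] [-3.14103276e+00 -7.02938521e-04  4.01876206e-01] [ 0.4696606  -0.05929539 -2.51890517] 16.999496259709165
t [ 0.0099 -0.0398 -0.0122] r [-0.009  0.005 -0.605]
```

Call:
apply_moves:
  increments:
    - {"tx": 0.005,"ty": -0.02,"tz": 0,"rx": 0,"ry": 0,"rz": -0.4,"claw": 0.01}
    - {"tx": 0.01,"ty": -0.04,"tz": -0.01,"rx": 0,"ry": 0,"rz": -0.6,"claw": 0.01}
    - {"tx": 0.01,"ty": -0.04,"tz": -0.012,"rx": 0,"ry": 0,"rz": -0.6,"claw": 0.01}
    - {"tx": 0.01,"ty": -0.04,"tz": -0.012,"rx": 0,"ry": 0,"rz": -0.6,"claw": 0.01}
    - {"tx": 0.01,"ty": -0.04,"tz": -0.012,"rx": 0,"ry": 0,"rz": -0.6,"claw": 0.01}

```text
clock: 11.95
eef_pos: [515.9, 71.3, 135.2]
tool_rot: [-3.14, -0.001, 0.356]
force: [-0.3, -0.2, -2.7]
width: 17.4
```

```bash
python3 - <<'E'
from h import *
s=read_state();print(s['eef_pos'],s['tool_rot'],s['force'],s['width'])
delta(np.array([516,68.6,101.5]),down(-70))
for n in('scene','wrist'):
    save(n,n+'6.png')
a=cv2.imread('pics/scene6.png');b=cv2.imread('pics/wrist6.png')
cv2.imwrite('pics/c6.png',np.hstack([cv2.resize(a[150:280,260:450],(438,300),interpolation=cv2.INTER_CUBIC),cv2.resize(b,(360,300))]))
c=calibration('scene');print(proj(c,st(-11,48,82)))
hsv=cv2.cvtColor(b,cv2.COLOR_BGR2HSV);n,l,t,ce=cv2.connectedComponentsWithStats(cv2.inRange(hsv,(22,140,80),(36,255,255)))
c=calibration('wrist')
for i in range(1,n):
    if t[i,4]>300:print(t[i],ce[i],onz(c,*ce[i],s['eef_pos'][2]+40.5))
E
```

```text
[515.92316182  71.30270537 135.20646392] [-3.14024123e+00 -9.63802487e-04  3.56236939e-01] [-0.32866624 -0.20539511 -2.70816431] 17.384272445404804
t [ 0.0001 -0.0027 -0.0337] r [-0.018  0.005 -0.082]
[334.55707598 192.77460023]
[ 239    0  259  122 8146] [384.76147803  52.50356003] [604.58411964  84.22277839 175.70646392]
[  255   138   129   132 12880] [318.90395963 204.8822205 ] [557.02738489  85.82005909 175.70646392]
```

View pics/c6.png

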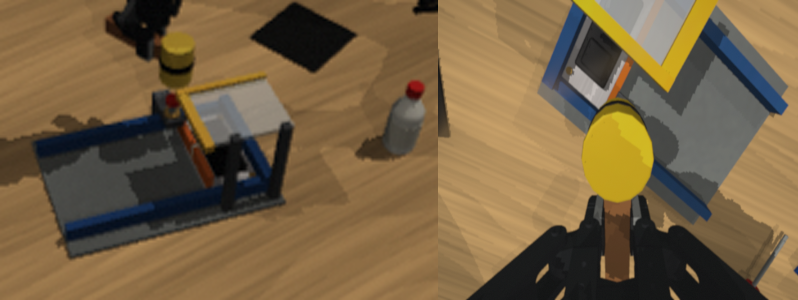

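The scene view shows the upright head right above the red pin head, at crop (175,100). The wrist measurement puts it about 2.5 mm off in y. I'll correct that and press down in steps.

Call:
apply_moves:
  increments:
    - {"tx": -0.001,"ty": -0.0025,"tz": 0,"rx": 0,"ry": 0,"rz": 0,"claw": 0.01}
    - {"tx": -0.001,"ty": -0.0025,"tz": -0.02,"rx": 0,"ry": 0,"rz": 0,"claw": 0.01}
    - {"tx": -0.001,"ty": -0.0025,"tz": -0.03,"rx": 0,"ry": 0,"rz": 0,"claw": 0.01}
    - {"tx": -0.001,"ty": -0.0025,"tz": -0.036,"rx": 0,"ry": 0,"rz": 0,"claw": 0.01}
    - {"tx": -0.001,"ty": -0.0025,"tz": -0.04,"rx": 0,"ry": 0,"rz": 0,"claw": 0.01}
    - {"tx": -0.001,"ty": -0.0025,"tz": -0.042,"rx": 0,"ry": 0,"rz": 0,"claw": 0.01}
    - {"tx": -0.001,"ty": -0.0025,"tz": -0.042,"rx": 0,"ry": 0,"rz": 0,"claw": 0.01}

```text
clock: 12.75
eef_pos: [515.5, 67.7, 93.4]
tool_rot: [-3.141, -0.002, 0.355]
force: [1.1, 0.1, -3.0]
width: 17.2
```

```bash
python3 - <<'E'
from h import *
s=read_state();print(s['eef_pos'],s['force'],s['torque'])
for n in('scene','wrist'):
    save(n,n+'7.png')
a=cv2.imread('pics/scene7.png');b=cv2.imread('pics/wrist7.png')
cv2.imwrite('pics/c7.png',np.hstack([cv2.resize(a[150:230,290:400],(413,300),interpolation=cv2.INTER_CUBIC),cv2.resize(b,(380,300))]))
hsv=cv2.cvtColor(b,cv2.COLOR_BGR2HSV);n,l,t,ce=cv2.connectedComponentsWithStats(cv2.inRange(hsv,(22,140,80),(36,255,255)))
c=calibration('wrist')
for i in range(1,n):
    if t[i,4]>300:print(t[i],ce[i],onz(c,*ce[i],s['eef_pos'][2]+40.5))
E
```

```text
[515.49053036  67.68161779  93.36032895] [ 1.14588604  0.07291925 -3.0408854 ] [-0.08305373  0.12076091 -0.01178157]
[  254     0   275   129 11695] [405.55151774  52.53604104] [606.6543473   74.80411095 133.86032895]
[  255   138   129   132 12867] [318.80181861 204.94823968] [557.09799476  81.90215794 133.86032895]
```

View pics/c7.png

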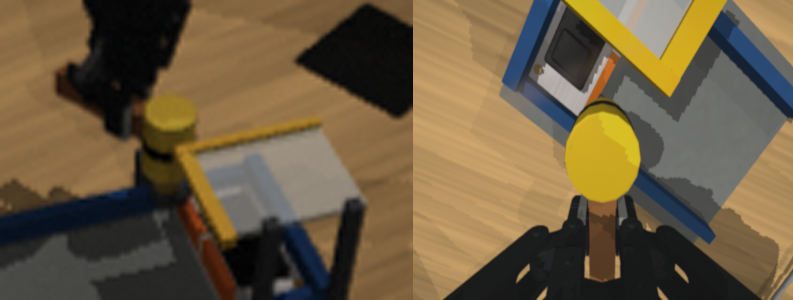

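The head is over the pin and hasn't shifted in the grip (same wrist pixel, 319,205). Pressing on towards full depth.

Call:
apply_moves:
  increments:
    - {"tx": 0,"ty": 0,"tz": -0.003,"rx": 0,"ry": 0,"rz": 0,"claw": 0.01}
    - {"tx": 0,"ty": 0,"tz": -0.006,"rx": 0,"ry": 0,"rz": 0,"claw": 0.01}

```text
clock: 13.05
eef_pos: [516.5, 67.5, 87.8]
tool_rot: [3.141, -0.004, 0.354]
force: [-0.7, -0.5, 5.0]
width: 16.8
```

Call:
apply_moves:
  increments:
    - {"tx": 0,"ty": 0,"tz": -0.002,"rx": 0,"ry": 0,"rz": 0,"claw": 0.01}
    - {"tx": 0,"ty": 0,"tz": -0.004,"rx": 0,"ry": 0,"rz": 0,"claw": 0.01}

```text
clock: 13.25
eef_pos: [516.4, 67.5, 83.6]
tool_rot: [3.141, -0.003, 0.354]
force: [-0.5, 0.1, 4.0]
width: 17.2
```

Call:
apply_moves:
  increments:
    - {"tx": 0,"ty": 0,"tz": -0.001,"rx": 0,"ry": 0,"rz": 0,"claw": 0.01}
    - {"tx": 0,"ty": 0,"tz": -0.002,"rx": 0,"ry": 0,"rz": 0,"claw": 0.01}

```text
clock: 13.45
eef_pos: [516.3, 67.3, 82.9]
tool_rot: [-3.141, -0.004, 0.354]
force: [-6.4, -1.4, 26.3]
width: 17.1
```

Force jumped to 26 N at a face height of about 63.5 mm, so the pin is at its lower stop. Holding, then raising.

Call:
apply_moves:
  increments:
    - {"tx": 0,"ty": 0,"tz": 0,"rx": 0,"ry": 0,"rz": 0,"claw": 0.01}
    - {"tx": 0,"ty": 0,"tz": 0,"rx": 0,"ry": 0,"rz": 0,"claw": 0.01}
    - {"tx": 0,"ty": 0,"tz": 0,"rx": 0,"ry": 0,"rz": 0,"claw": 0.01}
    - {"tx": 0,"ty": 0,"tz": 0.03,"rx": 0,"ry": 0,"rz": 0,"claw": 0.01}
    - {"tx": 0,"ty": 0,"tz": 0.065,"rx": 0,"ry": 0,"rz": 0,"claw": 0.01}
    - {"tx": 0,"ty": 0.02,"tz": 0.065,"rx": 0,"ry": 0,"rz": 0.5,"claw": 0.01}
    - {"tx": -0.005,"ty": 0.06,"tz": 0.065,"rx": 0,"ry": 0,"rz": 1.5,"claw": 0.01}
    - {"tx": -0.014,"ty": 0.1,"tz": 0.065,"rx": 0,"ry": 0,"rz": 2.7,"claw": 0.01}
    - {"tx": -0.022,"ty": 0.14,"tz": 0.065,"rx": 0,"ry": 0,"rz": 3.9,"claw": 0.01}
    - {"tx": -0.03,"ty": 0.18,"tz": 0.065,"rx": 0,"ry": 0,"rz": 5.1,"claw": 0.01}
    - {"tx": -0.04,"ty": 0.22,"tz": 0.065,"rx": 0,"ry": 0,"rz": 6.3,"claw": 0.01}
    - {"tx": -0.05,"ty": 0.25,"tz": 0.065,"rx": 0,"ry": 0,"rz": 7.5,"claw": 0.01}

```text
clock: 14.65
eef_pos: [463.8, 320.6, 145.3]
tool_rot: [-3.14, -0.001, 1.016]
force: [-0.0, -0.3, -3.0]
width: 17.0
```

```bash
python3 - <<'E'
from h import *
s=read_state();print(s['eef_pos'],s['tool_rot'],s['force'],s['width'])
for z in(60,23.5): delta(np.array([454.8,350.3,z]),down(-27.6))
for n in('scene','wrist','top'): save(n,n+'8.png')
a=cv2.imread('pics/scene8.png');b=cv2.imread('pics/wrist8.png')
cv2.imwrite('pics/c8.png',np.hstack([cv2.resize(a[120:240,290:440],(413,330),interpolation=cv2.INTER_CUBIC),cv2.resize(b,(380,330))]))
im=cv2.imread('pics/top8.png');c=calibration('top');hsv=cv2.cvtColor(im,cv2.COLOR_BGR2HSV)
k=cv2.inRange(hsv,(0,150,80),(16,255,255))|cv2.inRange(hsv,(172,150,80),(180,255,255));k[:, :225]=0;k[:,365:]=0;k[:140]=0;k[265:]=0
n,l,t,ce=cv2.connectedComponentsWithStats(k)
for i in range(1,n):
    if t[i,4]>8: print(ce[i],t[i,4],[((onz(c,*ce[i],z)-O)@EX,(onz(c,*ce[i],z)-O)@EY) for z in(31,64,82)])
c=calibration('scene');print(proj(c,st(-11,48,82)),proj(c,st(-11,48,64)))
E
```

```text
[463.77064641 320.56746876 145.2755762 ] [-3.13984219e+00 -1.00964220e-03  1.01585323e+00] [-0.00744524 -0.25203885 -3.03429757] 17.027538419798184
t [-0.009   0.0297 -0.0853] r [-0.02  -0.012  0.839]
t [-0.009   0.0297 -0.1218] r [-0.02  -0.012  0.839]
[271.98039216 210.07843137] 51 [(np.float64(4.062993980688079), np.float64(24.590182400018698)), (np.float64(1.2183492720431939), np.float64(27.745569616761344)), (np.float64(-0.33327511449038194), np.float64(29.466689916802892))]
[275.18867925 219.43396226] 53 [(np.float64(-9.673317853532987), np.float64(45.690515025546155)), (np.float64(-12.107567469031647), np.float64(48.21549481722621)), (np.float64(-13.435339986576382), np.float64(49.59275652177894))]
[334.55707598 192.77460023] [334.28565337 197.06264445]
```

View pics/c8.png

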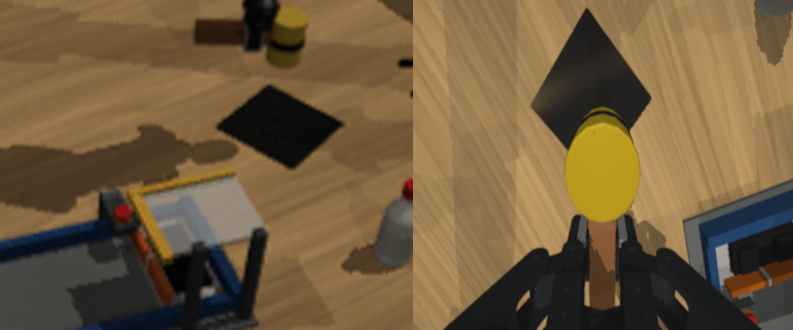

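In the scene image the red head is at about (334.3,197.5), against a prediction of (334.3,197.1) for fully down and 192.8 for up, so the pin is down. The carriage is home and the mallet is upright. Now to place it.

Call:
apply_moves:
  increments:
    - {"tx": -0.009,"ty": 0.03,"tz": 0,"rx": 0,"ry": 0,"rz": 0.84,"claw": 0.01}
    - {"tx": -0.009,"ty": 0.03,"tz": -0.03,"rx": 0,"ry": 0,"rz": 0.84,"claw": 0.01}
    - {"tx": -0.009,"ty": 0.03,"tz": -0.07,"rx": 0,"ry": 0,"rz": 0.84,"claw": 0.01}
    - {"tx": -0.009,"ty": 0.03,"tz": -0.1,"rx": 0,"ry": 0,"rz": 0.84,"claw": 0.01}
    - {"tx": -0.009,"ty": 0.03,"tz": -0.11,"rx": 0,"ry": 0,"rz": 0.84,"claw": 0.01}
    - {"tx": -0.009,"ty": 0.03,"tz": -0.11,"rx": 0,"ry": 0,"rz": 0.84,"claw": 0.01}
    - {"tx": -0.009,"ty": 0.03,"tz": -0.11,"rx": 0,"ry": 0,"rz": 0.84,"claw": 0.01}

```text
clock: 15.5
eef_pos: [457.4, 347.4, 37.1]
tool_rot: [3.141, -0.003, 1.081]
force: [0.1, -0.6, -2.7]
width: 17.4
```

```bash
python3 - <<'E'
from h import *
s=read_state();print(s['eef_pos'],s['force'])
delta(np.array([454.8,350.3,23.5]),down(-27.6))
E
```

```text
[457.44325705 347.40172768  37.14373287] [ 0.14759776 -0.60545586 -2.72049468]
t [-0.0026  0.0029 -0.0136] r [-0.023  0.02   0.09 ]
```

Call:
apply_moves:
  increments:
    - {"tx": -0.002,"ty": 0.003,"tz": -0.006,"rx": 0,"ry": 0,"rz": 0,"claw": 0.01}
    - {"tx": -0.002,"ty": 0.003,"tz": -0.01,"rx": 0,"ry": 0,"rz": 0,"claw": 0.01}
    - {"tx": -0.002,"ty": 0.003,"tz": -0.0125,"rx": 0,"ry": 0,"rz": 0,"claw": 0.01}
    - {"tx": -0.002,"ty": 0.003,"tz": -0.0125,"rx": 0,"ry": 0,"rz": 0,"claw": 0.01}

```text
clock: 15.9
eef_pos: [454.4, 350.8, 23.9]
tool_rot: [-3.141, -0.002, 1.083]
force: [0.3, -0.1, -3.6]
width: 17.2
```

Call:
apply_moves:
  increments:
    - {"tx": 0,"ty": 0,"tz": -0.001,"rx": 0,"ry": 0,"rz": 0,"claw": 0.01}
    - {"tx": 0,"ty": 0,"tz": -0.0015,"rx": 0,"ry": 0,"rz": 0,"claw": 0.01}

```text
clock: 16.1
eef_pos: [454.4, 350.7, 23.6]
tool_rot: [-3.141, -0.002, 1.082]
force: [-4.2, -2.0, 10.5]
width: 16.9
```

Contact. Releasing gently, then straight up.

Call:
apply_moves:
  increments:
    - {"tx": 0,"ty": 0,"tz": 0.0005,"rx": 0,"ry": 0,"rz": 0,"claw": 0.02}
    - {"tx": 0,"ty": 0,"tz": 0.0005,"rx": 0,"ry": 0,"rz": 0,"claw": 0.03}
    - {"tx": 0,"ty": 0,"tz": 0.0005,"rx": 0,"ry": 0,"rz": 0,"claw": 0.05}
    - {"tx": 0,"ty": 0,"tz": 0.0005,"rx": 0,"ry": 0,"rz": 0,"claw": 0.05}
    - {"tx": 0,"ty": 0,"tz": 0.0005,"rx": 0,"ry": 0,"rz": 0,"claw": 0.05}
    - {"tx": 0,"ty": 0,"tz": 0.02,"rx": 0,"ry": 0,"rz": 0,"claw": 0.05}
    - {"tx": 0,"ty": 0,"tz": 0.06,"rx": 0,"ry": 0,"rz": 0,"claw": 0.05}
    - {"tx": 0,"ty": 0,"tz": 0.11,"rx": 0,"ry": 0,"rz": 0,"claw": 0.05}
    - {"tx": 0,"ty": 0,"tz": 0.15,"rx": 0,"ry": 0,"rz": 0,"claw": 0.05}
    - {"tx": 0,"ty": 0,"tz": 0.15,"rx": 0,"ry": 0,"rz": 0,"claw": 0.05}
    - {"tx": 0,"ty": 0,"tz": 0.15,"rx": 0,"ry": 0,"rz": 0,"claw": 0.05}

```text
clock: 17.2
eef_pos: [454.7, 351.0, 173.2]
tool_rot: [3.141, -0.004, 1.082]
force: [-1.2, 0.0, 0.3]
width: 49.9
```

```bash
python3 - <<'E'
from h import *
s=read_state();print(s['eef_pos'],s['force'],s['width'])
c=calibration('wrist')
for n in('scene','wrist'): save(n,n+'9.png')
a=cv2.imread('pics/scene9.png');b=cv2.imread('pics/wrist9.png')
cv2.imwrite('pics/c9.png',np.hstack([cv2.resize(a[120:240,290:440],(413,330),interpolation=cv2.INTER_CUBIC),cv2.resize(b,(380,330))]))
hsv=cv2.cvtColor(b,cv2.COLOR_BGR2HSV);n,l,t,ce=cv2.connectedComponentsWithStats(cv2.inRange(hsv,(22,140,80),(36,255,255)))
for i in range(1,n):
    if t[i,4]>300:print(t[i],ce[i],onz(c,*ce[i],64))
E
```

```text
[454.71615369 350.96146219 173.24931084] [-1.18023544  0.03126648  0.28959739] 49.90996353488666
[ 291  114   58   60 2633] [319.05127231 144.01367262] [474.69431583 387.75123903  64.        ]
```

View pics/c9.png

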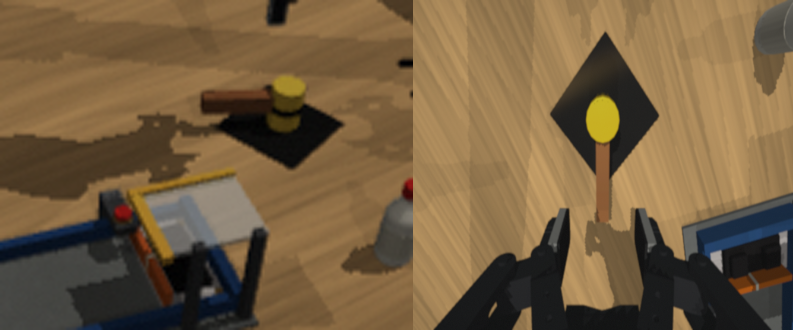

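The mallet stands upright at the mat's centre, at (474.7,387.8) with the mat centre at about (474,387). The pin is down, the carriage is home and the arm is clear, so I'll hand in.

```bash
python3 -c "
from cell import *;print(finish_job())"
```

```text
the job is handed in; nothing more can be done
None
```

The job is done and handed in at about 17 s on the robot's clock, well inside the 67 s limit; no verdict was reported.

- **Carriage:** I pushed it home on its centre line with the closed gripper leaning back 45°. It stopped firmly at 23 N, and in the top view its rear edge read about 0 to 1 mm from home.
- **Lock pin:** I pressed it down with the mallet to its lower stop, where the force jumped to 26 N with the mallet face near 63.5 mm. In the scene view the red head sat within about 0.5 px of where it should be when fully down.
- **Mallet:** It is back upright on the mat, with its head about 1 mm from the mat's centre. The arm is clear of everything and the tool force reads near zero.
- **Bystanders:** I passed nowhere near the cup, screwdriver or bottle, but I made no measured before-and-after check of their positions.

One reading disagreed on the way. When I paused partway through pressing the pin, the force showed only the mallet's weight instead of the expected resistance. It returned to normal when I pressed on, and the final checks agree.

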